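# Back off a ratchet-lever bonding clamp and take out the cured cell block

### The job

The cell block in the ratchet clamp has cured: back the clamp off and stand the block upright in the black tray. To release it, take the load off the pawl by drawing the lever a touch tighter (no more than that, the block must not be crushed), lift the pawl with a light squeeze of its trigger rather than forcing it out under load, and keep it lifted while you ease the lever back by hand, without letting it fly, until it rests fully home against its open stop. Let go of the lever, then lift the block out, and leave the other things on the bench alone.

Things in the scene. Friction and masses are not known exactly. Their poses are not given: they have to be found in the camera images.
- clamp: The fixed bench clamp. Origin: on the bench, on the upright lever axis; z up, y along the bed to the fixed jaw. Steel base 130 x 270 mm (y -75..195, 12 thick), grey housing 92 x 92 to z 60, on it a fixed horizontal steel ratchet wheel, 112 mm dia, 48 hooked (undercut) teeth 3 mm deep, z 64-76. Bed top z 22. Fixed jaw face at y 160, jaw tops z 64.
- lever (a joint): Lever angle about the upright axis (rad): 0 = open stop, grows anticlockwise from above, tightening; starts 0.6-1.2. At 0 it points 140 deg anticlockwise of the clamp's x. A return spring (preload unknown) and the jaw pull it open: 9-17 N at the hand at first, 6-11 N near 0. The pawl catches it every 0.131 rad, last at 0.11; below 0.05 it may be let down. Over 2 rad/s it is flying.
- hand (a point): The place to pinch: 150 mm out from the lever axis, 80 mm up, midway between the outer faces of grip (black, 94 x 14 x 30 mm) and trigger. x outward along the lever, y across, from grip to trigger = tightening way. Pinch width 34 mm at rest, 28 pawl clear, 23 at the trigger's stop. The lever's load leans on the grip-side finger: the trigger feels the squeeze less half that load.
- pawl: The sprung pawl, a bell crank under the lever. Origin on the lever axis at bench height, its pivot 70 mm out. Its hooked nose drops in the wheel teeth; its tail is the trigger, a blade 86 x 7 x 26 mm beside the grip, on its anticlockwise side. Once the lever is 0.03 rad tighter than it rested, it takes 4 N to start, 6 N to clear, 8 N at its stop. Loaded, it is locked; over 10 N harms it.
- jaw: Moving jaw, steel, 56 x 22 x 42 mm, origin under it on the bed; slides along the clamp's y as the lever turns. It carries a grey pressure pad on 3 N/mm springs that presses on the block with 10-33 N at the start; over 40 N crushes the block (0.2 rad tighter than the tightest start).
- block: The clamped cell block: aluminium plates on a black and white core, 44 (its x) x 30 (its y, across the jaws) x 76 mm tall, 0.15-0.31 kg. Origin at the centre of its underside, z up. It stands on the bed at clamp y 145, its top 34 mm above the jaws. With the lever open the pad stands about 7 mm clear of it.
- tray: Fixed black open tray, 160 x 130 mm outside, 40 mm high, 4 mm walls and floor; origin at the centre of its underside, x along the long side.
- wash_bottle: White plastic bottle, 60 mm dia, 150 mm tall, origin under its centre. Bystander.
- jar: Small jar with a lid, 54 mm dia, 65 mm tall, origin under its centre. Bystander.
- parts_bin: Small open bin, 90 x 120 x 35 mm, origin under its centre. Bystander.
Not all that is in view belongs to the job. Of the things shaped like the block, the aluminium one is meant.

How it is judged:
On the way, in this order (a step that is already met when the one before it is completed fails the run):
1. the lever rests against its open stop and the robot has let go of pawl and trigger (value of joint lever below 0.04 rad and contact force between the fingers and pawl below 0.1 N), for 0.2 s.
2. the block is lifted clear of the jaws (z of block in the frame of clamp above 0.066 m), for 0.1 s.
At the end, for the whole second after the job is handed in: The lever rests within 0.04 rad of its open stop, and the block stands upright (within 0.1 rad), at rest and let go, on the floor of the black tray (value of joint lever below 0.04 rad and x of block in the frame of tray between -0.056 and 0.056 m and y of block in the frame of tray between -0.05 and 0.05 m and z of block in the frame of tray between 0 and 0.009 m and angle between block's own z axis and vertical below 0.1 rad and linear speed of block below 0.02 m/s); the robot touches nothing.
It fails at once if the trigger or pawl is pushed with more than 10 N (forced) (contact force between any of the fingers, the arm and pawl above 10 N).
It fails at once if the lever flies back (opens faster than 2 rad/s) (velocity of joint lever below -2 rad/s).
It fails at once if the clamp is tightened until the pad presses on the block with more than 40 N (contact force between block and jaw above 40 N).
It fails at once if the bottle, the jar or the bin is pushed more than 30 mm or tipped over (distance of any of wash_bottle, jar, parts_bin from where it was at the start of the episode above 0.03 m or angle between any of wash_bottle, jar, parts_bin's own z axis and vertical above 0.4 rad).
It also fails if it takes over 72 s, if anything falls off the work surface, if the arm or the gripper's body presses on something with over 40 N, if the wrist force passes 120 N, or if a joint passes its speed limit or range.

### The arm

A 6-joint arm with a two-finger parallel gripper is mounted at the origin on the work surface. World frame = base frame: x ahead of the robot, y to its left, z up, the work surface at z = 0. Lengths are in m, angles in rad, forces in N, time in s.
With the tool pointing down it reaches from about 0.325 to 1 m from the base axis. Payload 5.1 kg.
Tool frame: the origin (TCP) lies at the very end of the fingers, on their centre line; the grasp point (between the pads) lies manip.grasp_offset behind it (manip.grasp_offset is the distance from the TCP to the grasp point, in m); z points along the fingers, y is the line along which they close (so a half turn about z gives the same grasp; the last joint's range is limited). The gripper opens to 85 mm and grips with 20 to 120 N. Pads are 22 mm wide; open, the fingers measure 114 mm over their backs; the gripper's body (76 mm by 85 mm) begins 54 mm behind the grasp point. The pads swing forward as they close: fully open they stand 13 mm farther back than shut.
Start: joints at [-1.334, 0.124, 1.65, -0, 1.367, -0.083], TCP at [0.204, -0.617, 0.206] pointing down, gripper open.
Joint ranges: [-2.61, 2.61], [-1.02, 2.33], [0.03, 2.71], [-1.35, 4.49], [0.32, 2.68], [-2.91, 2.91]. Speed limits (rad/s): [2.57, 2.57, 3.14, 3.14, 3.14, 3.14].

### API

Orientations are given as a unit quaternion [x, y, z, w].
In Python, from workcell import manip gives the robot as it stands. The module is installed in compiled form; this text tells all that it offers.
- The arm moves only by the tool apply_moves, never from a script. Its argument "commands" is a list that holds one entry, the list of rows, each a list of 7 numbers: the shift along the tool's x, y, z in cm, then the turn, a rotation vector about the tool's x, y, z in rad, then the opening in per cent of the stroke, from 0 (shut) to 100 (fully open). A call has 1 to 20 rows; each row shifts and turns the commanded pose from where the row before left it, along the tool's axes as they then stand; what a row does not reach is not made up. A row lasts 1/8 s, in which the tool goes at most 62.5 mm and 10.7 degrees, less where a joint would pass 70% of its speed; a pose out of reach is approached as far as the arm can. A call with a gripper value outside its range is refused whole. The fingers move at their own pace and stop on an object; "newtons" is the grip in N (left out, the last holds). Time passes only in rows, so rows that do not move let the fingers close. It gives the time, the measured TCP pose, the force, the opening and the grip force at its end, in the units of the state.
- manip.observe(): the state, without advancing time (a new reading comes with each control period).
- manip.snapshot(name): name is "scene" or "top" or "wrist"; returns the picture (420x560x3 uint8, red, green, blue); there is no depth.
- manip.camera_params(name): a dict with "intrinsics" (3x3 intrinsics, pixels), "R" (3x3) and "t" (3): a world point X has camera coordinates R X + t. Camera axes: x right, y down, z forward; pixel columns grow to the right and rows downward; lengths in m; the calibration is good to about 2 mm. A picture is of the moment at which its call begins: read the wrist's pose just before it. camera_params takes no time and is no camera call; for the wrist camera it gives the pose at the moment of the call.
- manip.sign_off(): hands the job in; it is judged then, once.
Trained networks look in the newest picture that a camera, given by its name, has taken for a name from the list of things; names that differ only in an ending like _2 or _b are one class to them, and where a whole thing is asked for, a point or a joint stands for the part that bears it (a point fixed in the world has none). Each returns a list of dicts, best first, with "confidence" (0 to 1); they miss things now and then, are a little off and sometimes report something else, mostly with a low value. They report only what shows in the picture. A call takes as long as a camera call. They do not tell look-alikes from the thing itself.
- manip.regions_of(target, camera): "pixels" (420x560 bool, what is visible of it) and "at" ([column, row] in pixels, amid what is visible of it).
The state is a dict: "t": time; "joint_positions": joint angles; "joint_velocities": joint speeds; "joint_torque": joint torques, N m; "ee_pos": TCP position; "eef_rot": TCP orientation; "force": force on the tool from outside, world axes, zero at the start; "moment": the same for the moment, N m; "width": finger opening in m; "grasp_force": force on a finger pad.
Only numpy, scipy, OpenCV 4.12 (cv2) and the standard library are available. Lean on these libraries where they do the work, as an engineer would, in place of code of your own. Each camera call takes 0.05 s, during which the arm holds its last target. There are 200 camera calls.

## Working session

There is one attempt and no reset: what is moved stays moved. The work goes in short steps, Python scripts to look and compute and a tool call to move; the robot and the scene stay as the last step left them, time stands still between calls to the robot, and variables do not carry over. Pictures are saved under pics/ and viewed, at most 10 in all, crops included, and the job is handed in when it is done.

Besides the shell and the picture viewer there is one more tool, called in YAML: its name, and indented under it one key for each argument. apply_moves: Moves the arm, as the interface text tells. Its arguments: {"type":"object","properties":{"commands":{"type":"array"},"newtons":{"type":"number"}},"required":["commands"]}

```bash
mkdir -p pics
cat > h.py <<'E'
import numpy as np, cv2
from workcell import manip
def snap(c,n=None):
    im=manip.snapshot(c)
    if n: cv2.imwrite('pics/'+n+'.png',cv2.cvtColor(im,cv2.COLOR_RGB2BGR))
    return im
def ray(c,px,z):
    p=manip.camera_params(c);R,t,K=map(np.array,(p['R'],p['t'],p['intrinsics']))
    d=R.T@np.linalg.solve(K,[px[0],px[1],1]);o=-R.T@t
    return o+d*(z-o[2])/d[2]
def proj(c,X):
    p=manip.camera_params(c);R,t,K=map(np.array,(p['R'],p['t'],p['intrinsics']))
    q=K@(R@np.array(X)+t);return q[:2]/q[2]
E
python3 - <<'E'
from h import *
a=snap('top','top1');b=snap('scene','scene1')
for c in('top','scene'):
  for n in['clamp','lever','hand','pawl','jaw','block','tray','wash_bottle','jar','parts_bin']:
    for r in manip.regions_of(n,c)[:3]: print(c,n,round(r['confidence'],2),np.round(r['at']),int(r['pixels'].sum()),np.round(ray(c,r['at'],0.05),3))
print(manip.grasp_offset,manip.observe())
for c in('top','scene','wrist'):
  p=manip.camera_params(c);print(c,-np.array(p['R']).T@p['t'])
E
```

```text
top clamp 0.98 [256. 195.] 5820 [0.604 0.032 0.05 ]
top lever 0.79 [285. 215.] 1251 [ 0.556 -0.039  0.05 ]
top hand 0.89 [284. 210.] 1274 [ 0.568 -0.035  0.05 ]
top pawl 0.62 [295. 220.] 306 [ 0.544 -0.063  0.05 ]
top jaw 0.71 [234. 188.] 428 [0.619 0.083 0.05 ]
top jaw 0.53 [125. 173.] 2092 [0.654 0.345 0.05 ]
top jaw 0.52 [426. 253.] 717 [ 0.466 -0.376  0.05 ]
top block 0.68 [184. 248.] 337 [0.474 0.2   0.05 ]
top block 0.66 [214. 187.] 313 [0.622 0.133 0.05 ]
top tray 0.56 [119. 257.] 3907 [0.454 0.353 0.05 ]
top wash_bottle 0.58 [426. 251.] 774 [ 0.471 -0.376  0.05 ]
top jar 0.75 [419. 173.] 490 [ 0.66  -0.364  0.05 ]
top parts_bin 0.77 [128. 173.] 2072 [0.654 0.339 0.05 ]
top parts_bin 0.66 [283. 207.] 1153 [ 0.574 -0.034  0.05 ]
scene clamp 0.68 [280. 257.] 4340 [0.667 0.055 0.05 ]
scene lever 0.82 [273. 217.] 705 [ 0.542 -0.048  0.05 ]
scene hand 0.93 [276. 216.] 582 [ 0.536 -0.043  0.05 ]
scene jaw 0.8 [300. 252.] 371 [0.625 0.088 0.05 ]
scene block 0.77 [319. 251.] 401 [0.596 0.133 0.05 ]
scene block 0.59 [363. 237.] 430 [0.486 0.208 0.05 ]
scene tray 0.92 [418. 260.] 2808 [
[... 402 characters left out ...]
oint_velocities': array([ 1.13814287e-03, -5.07847254e-04,  3.58545908e-05,  4.30517241e-04,
        8.49053647e-06, -1.49434277e-03]), 'joint_torque': array([ 5.29793306e-04, -4.23598623e+01, -3.65761614e+01, -8.61737203e-05,
        4.76173082e-04, -8.45032673e-06]), 'ee_pos': array([ 0.20431221, -0.61705468,  0.20644198]), 'eef_rot': array([9.87241757e-01, 1.59228492e-01, 1.88468114e-06, 2.53184057e-05]), 'force': array([ 0.70452981, -0.32333441, -0.56281199]), 'moment': array([-0.00474877,  0.01891285, -0.01125321]), 'grasp_force': 0.0, 'width': 0.08539736848079385}
top [0.44465507 0.00357811 1.27897803]
scene [1.36976045 0.50589805 0.90087809]
wrist [ 0.26782801 -0.59573271  0.3728892 ]
```

```bash
ls .
```

```text
h.py
pics
```

View pics/top1.png

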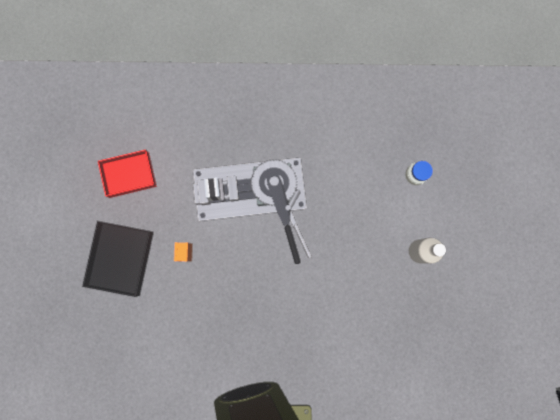

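View pics/scene1.png

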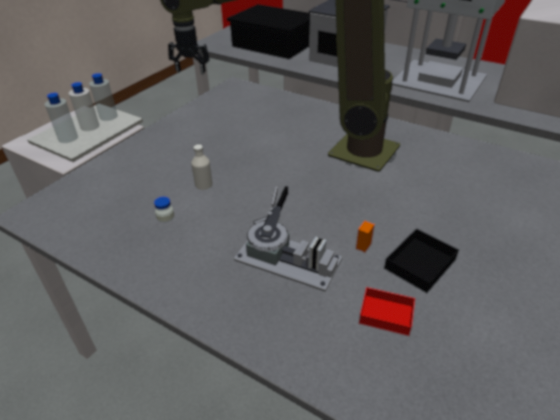

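The top view shows the clamp wheel at (274,182) with its lever pointing down to (297,262). The tray is at (119,258). Two things could be taken for the block: the silver/black/white one in the jaws at (213,187) and an orange one free on the bench at (182,252). I choose the aluminium one in the clamp and will check it close up.

apply_moves:
  commands:
    - [[0,0,-5,0,0,0,100],[3.4,-3.4,0,0,0,0,100],[3.4,-3.4,0,0,0,0,100],[3.4,-3.4,0,0,0,0,100],[3.4,-3.4,0,0,0,0,100],[3.4,-3.4,0,0,0,0,100],[3.4,-3.4,0,0,0,0,100],[3.4,-3.4,0,0,0,0,100],[3.4,-3.4,0,0,0,0,100],[3.4,-3.4,0,0,0,0,100],[3.4,-3.4,0,0,0,0,100],[3.4,-3.4,0,0,0,0,100],[3.4,-3.4,0,0,0,0,100],[3.0,-3.4,0,0,0,0,100],[0,0,0,0,0,0,100]]

```text
t: 2.98
ee_pos: [0.4817, -0.0575, 0.2565]
eef_rot: [0.987, 0.161, 0.0, -0.0]
force: [-0.5, -0.3, 0.6]
width: 0.0861
grasp_force: 0.0
```

Run:
```python
from h import *
print(manip.observe()['ee_pos'],manip.camera_params('wrist')['R'])
snap('wrist','w1')
for n in['clamp','lever','hand','pawl','jaw','block']:
    for r in manip.regions_of(n,'wrist')[:2]: print(n,round(r['confidence'],2),np.round(r['at']),int(r['pixels'].sum()),np.round(ray('wrist',r['at'],0.08),3))
```

```text
[ 0.4817297  -0.05747151  0.2564888 ] [[ 3.18625400e-01 -9.47880631e-01 -4.04500048e-04]
 [-9.14788153e-01 -3.07613246e-01  2.61795199e-01]
 [-2.48275028e-01 -8.30445680e-02 -9.65123365e-01]]
clamp 0.56 [270.  48.] 23440 [ 0.595 -0.007  0.08 ]
lever 0.95 [291.  84.] 7412 [ 0.573 -0.034  0.08 ]
pawl 0.61 [308. 123.] 1675 [ 0.544 -0.061  0.08 ]
jaw 0.59 [184.  16.] 1712 [0.597 0.071 0.08 ]
jaw 0.24 [304. 126.] 1530 [ 0.541 -0.059  0.08 ]
block 0.78 [133.   5.] 255 [0.591 0.115 0.08 ]
block 0.58 [ 38. 111.] 3699 [0.476 0.181 0.08 ]
```

View pics/w1.png

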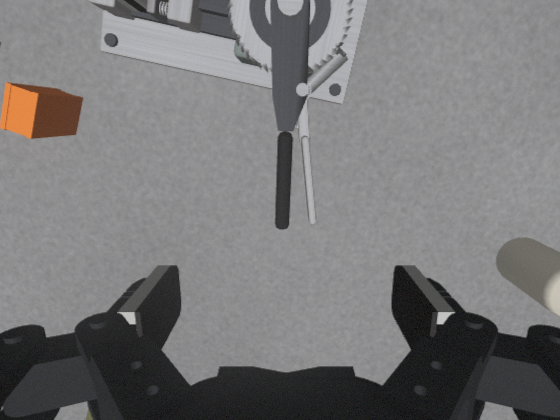

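The wrist view shows the grip (black) from (286,135) to (282,228) with the trigger to its right, from (303,120) to (313,222). The wheel is at the top, about (291,5), and the orange look-alike is at (40,110). The block is cut off, so I'll back up for a full view of the clamp.

apply_moves:
  commands:
    - [[4.5,-1.5,-3,0,0,0,100],[4.5,-1.5,-3,0,0,0,100],[1,-1,-2,0,0,0,100],[0,0,0,0,0,0,100]]

```text
t: 3.82
ee_pos: [0.5646, 0.0095, 0.3383]
eef_rot: [0.987, 0.159, 0.002, 0.0]
force: [-0.3, -0.2, -0.0]
width: 0.0854
grasp_force: 0.0
```

Run:
```python
from h import *
print(manip.observe()['ee_pos'])
im=snap('wrist')
for n in['clamp','lever','hand','pawl','jaw','block']:
    for r in manip.regions_of(n,'wrist')[:2]: print(n,round(r['confidence'],2),np.round(r['at']),int(r['pixels'].sum()),np.round(ray('wrist',r['at'],0.08),3))
c=cv2.resize(im[0:300,60:460],(800,600),interpolation=cv2.INTER_CUBIC)
cv2.imwrite('pics/w2.png',c[:,:,::-1])
```

```text
[0.56457208 0.00948161 0.33828748]
clamp 0.97 [290. 121.] 21340 [0.622 0.023 0.08 ]
lever 0.8 [319. 176.] 4685 [ 0.571 -0.03   0.08 ]
hand 0.86 [319. 174.] 4223 [ 0.573 -0.029  0.08 ]
pawl 0.6 [331. 211.] 1010 [ 0.535 -0.058  0.08 ]
jaw 0.64 [236. 109.] 2015 [0.615 0.086 0.08 ]
jaw 0.51 [287. 120.] 21306 [0.621 0.028 0.08 ]
block 0.9 [123. 190.] 1766 [0.481 0.191 0.08 ]
block 0.73 [195.  97.] 1441 [0.613 0.134 0.08 ]
```

View pics/w2.png

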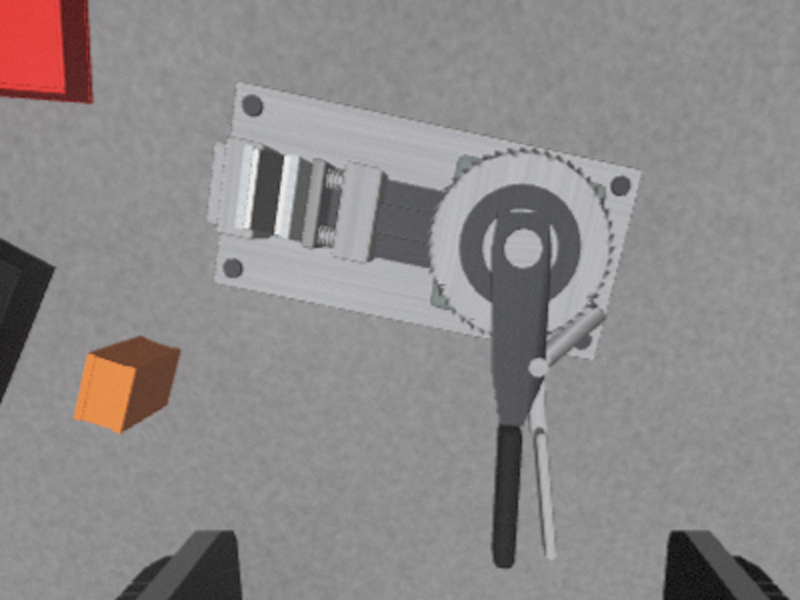

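The crop shows the aluminium block (silver/black/silver) in the jaws at crop (275,192), so the choice is confirmed. The wheel centre is at (521,246), the base corners are at (238,83), (640,170), (596,358) and (216,283), and the grip runs from (510,430) to (504,565).

```bash
cat >> h.py <<'E'
from scipy.optimize import least_squares
def fit(pts,cam='wrist'):
    # pts: list of (clamp xyz, pixel): fit x,y,yaw
    def W(p,X): c,s=np.cos(p[2]),np.sin(p[2]); return [p[0]+c*X[0]-s*X[1],p[1]+s*X[0]+c*X[1],X[2]]
    r=least_squares(lambda p:np.concatenate([proj(cam,W(p,X))-u for X,u in pts]),[.62,0,0])
    return r.x,r.fun.reshape(-1,2)
E
python3 - <<'E'
from h import *
f=lambda u:np.array(u)/2+[60,0]
pts=[((.065,.195,.012),(238,83)),((.065,-.075,.012),(640,170)),((-.065,-.075,.012),(596,358)),((-.065,.195,.012),(216,283)),((0,0,.076),(521,246))]
p,e=fit([(X,f(u)) for X,u in pts]);print('clamp',p,e.round(1).tolist())
ax=p[:2]
for z in(.08,.095):
  for n,u in(('grip in',(510,430)),('grip out',(504,565)),('trig in',(541,430)),('trig out',(550,555))):
    w=ray('wrist',f(u),z);d=w[:2]-ax;print(z,n,w.round(3),'r',np.hypot(*d).round(3),'ang',np.degrees(np.arctan2(d[1],d[0])%(2*np.pi)).round(1))
c,s=np.cos(p[2]),np.sin(p[2])
for q in(0.6,.9,1.2):print(q,np.degrees(q+p[2])+140)
print('block',ax+[-s*.145,c*.145])
# tray
for z in(0,.04):
  r=[x for x in manip.regions_of('tray','top')][:1]
snap('top')
r=manip.regions_of('tray','top')[0];m=r['pixels'].astype(np.uint8)
cn=max(cv2.findContours(m,0,1)[0],key=cv2.contourArea);b=cv2.boxPoints(cv2.minAreaRect(cn));print(r['confidence'],b,[ray('top',k,.03).round(3) for k in b],ray('top',b.mean(0),.03))
E
```

```text
clamp [ 0.63001593 -0.01124689  0.12448788] [[-2.0, -1.2], [3.0, -1.2], [0.5, 1.3], [-1.8, 1.0], [0.2, 0.9]]
0.08 grip in [ 0.525 -0.041  0.08 ] r 0.11 ang 195.8
0.08 grip out [ 0.437 -0.068  0.08 ] r 0.201 ang 196.4
0.08 trig in [ 0.531 -0.059  0.08 ] r 0.111 ang 205.8
0.08 trig out [ 0.453 -0.094  0.08 ] r 0.196 ang 205.1
0.095 grip in [ 0.528 -0.039  0.095] r 0.105 ang 195.1
0.095 grip out [ 0.444 -0.065  0.095] r 0.194 ang 196.0
0.095 trig in [ 0.534 -0.056  0.095] r 0.106 ang 205.1
0.095 trig out [ 0.459 -0.09   0.095] r 0.188 ang 204.7
0.6 181.51009781803407
0.9 198.69883167195877
1.2 215.88756552588347
block [0.61201177 0.13263101]
0.62 [[ 81.126465 286.19302 ]
 [ 95.12813  218.98503 ]
 [153.43095  231.13144 ]
 [139.42929  298.33942 ]] [array([0.385, 0.447, 0.03 ]), array([0.545, 0.419, 0.03 ]), array([0.517, 0.279, 0.03 ]), array([0.356, 0.308, 0.03 ])] [0.45007018 0.36312552 0.03      ]
```

apply_moves:
  commands:
    - [[-2.4,1.1,5.0,0,0,0,60],[-2.4,1.1,5.0,0,0,0,60],[-2.4,1.1,5.0,0,0,0,60],[-2.2,1.1,5.0,0,0,0.02,60],[0,0,1.8,0,0,0,60],[0,0,0,0,0,0,60],[0,0,0,0,0,0,60]]

```text
t: 5.25
ee_pos: [0.4904, -0.0616, 0.121]
eef_rot: [0.989, 0.15, 0.002, 0.001]
force: [0.1, -0.6, 1.1]
width: 0.0513
grasp_force: 0.0
```

Run:
```python
from h import *
s=manip.observe();print(s['ee_pos'],s['eef_rot'],s['width'])
im=snap('wrist')
cv2.imwrite('pics/w3.png',cv2.resize(im,(800,600))[:,:,::-1])
print(proj('wrist',s['ee_pos']), proj('wrist',[.489,-.0616,.095]))
```

```text
[ 0.49037954 -0.06163616  0.12102554] [9.88719189e-01 1.49765578e-01 2.02461968e-03 7.32728308e-04] 0.05133958774762551
[286.38060003 253.41734821] [285.44728542 238.74011012]
```

View pics/w3.png

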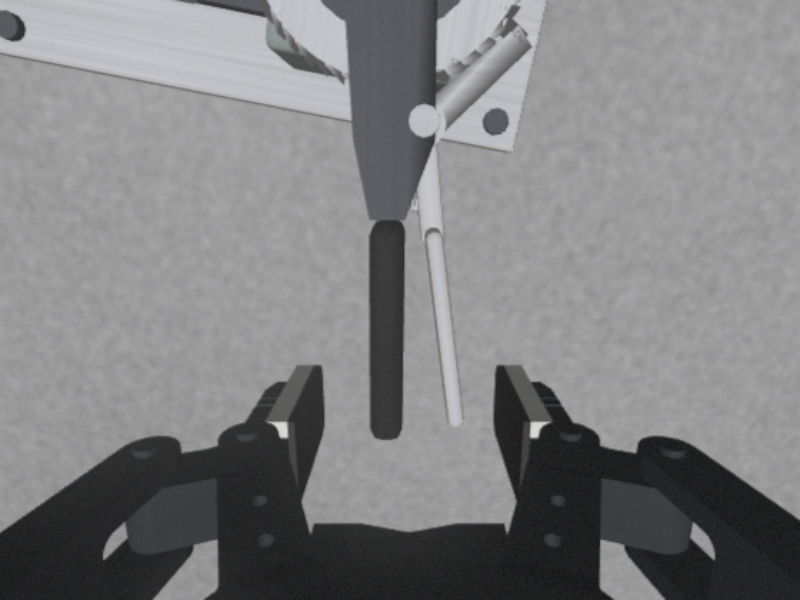

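Run:
```python
from h import *
from scipy.spatial.transform import Rotation as Ro
s=manip.observe();R=Ro.from_quat(s['eef_rot']).as_matrix()
for dz in(0,-.01,-.02):
  print(dz,[(proj('wrist',s['ee_pos']+R@[dx,sg*.0257,dz])*800/560).round(0) for sg in(-1,1) for dx in (.011,-.011)])
ax=np.array([.630,-.0112]);a=np.radians(197.2);u=np.array([np.cos(a),np.sin(a)]);t=np.array([-u[1],u[0]])
for z in (.065,.08,.095):
  print(z,[(proj('wrist',[*(ax+u*r+t*o),z])*800/560).round(0) for r,o in((.103,-.007),(.103,.007),(.197,-.007),(.197,.007),(.15,.027))])
```

```text
0 [array([335., 332.]), array([337., 391.]), array([483., 332.]), array([481., 391.])]
-0.01 [array([331., 342.]), array([333., 403.]), array([488., 342.]), array([485., 403.])]
-0.02 [array([326., 353.]), array([329., 418.]), array([492., 353.]), array([489., 418.])]
0.065 [array([377., 217.]), array([409., 217.]), array([380., 413.]), array([409., 413.]), array([452., 320.])]
0.08 [array([375., 221.]), array([409., 221.]), array([378., 428.]), array([409., 428.]), array([455., 330.])]
0.095 [array([372., 225.]), array([409., 225.]), array([376., 446.]), array([409., 446.]), array([459., 342.])]
```

The wrist view shows the pinch nicely between the fingers: inner edges at 322 and 497, grip outer edge at 370, trigger outer edge at about 450. I'll make a small correction, then go down.

apply_moves:
  commands:
    - [[0.1,-0.1,2.5,0,0,0,60],[0,0,2.5,0,0,0,60],[0,0,1.8,0,0,0,60],[0,0,0,0,0,0,60]]

```text
t: 5.8
ee_pos: [0.4884, -0.0601, 0.0498]
eef_rot: [0.989, 0.15, -0.001, -0.0]
force: [-0.2, -0.4, 0.1]
width: 0.0517
grasp_force: 0.0
```

Run:
```python
from h import *
s=manip.observe();print(s['ee_pos'],s['force'],s['width'],s['grasp_force'])
im=snap('wrist')
cv2.imwrite('pics/w4.png',cv2.resize(im[100:400,80:480],(800,600))[:,:,::-1])
```

```text
[ 0.48844197 -0.06013435  0.04984412] [-0.21066296 -0.40425605  0.09145752] 0.0517282630721812 0.0
```

View pics/w4.png

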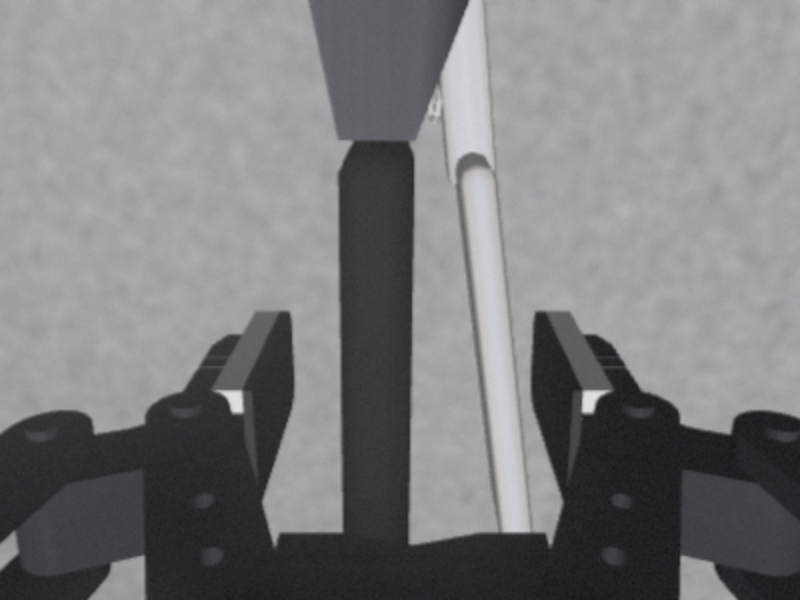

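The close view shows the grip at 340–413 and the trigger's outer face at about 512, between fingers at 293 and 533. The hand centre is about 2.5 mm to the tightening side of the tool. I'll centre on it, go a bit lower, and bring the grip-side finger into contact first.

apply_moves:
  commands:
    - [[0,0.3,0.5,0,0,0,54],[0,0,0,0,0,0,50],[0,0.2,0,0,0,0,50],[0,0.1,0,0,0,0,50],[0,0,0,0,0,0,50]]
  newtons: 20

```text
t: 6.48
ee_pos: [0.4907, -0.0663, 0.0456]
eef_rot: [0.989, 0.149, 0.0, 0.0]
force: [-0.1, -0.3, -0.5]
width: 0.0429
grasp_force: 0.0
```

apply_moves:
  commands:
    - [[0,0.1,0,0,0,0,50],[0,0.1,0,0,0,0,50],[0,0,0,0,0,0,50]]

```text
t: 6.85
ee_pos: [0.4909, -0.0677, 0.0454]
eef_rot: [0.989, 0.149, -0.0, -0.0]
force: [-1.3, 2.1, 1.8]
width: 0.0425
grasp_force: 1.5
```

apply_moves:
  commands:
    - [[0,0.1,0,0,0,0,50],[0,0.1,0,0,0,0,50],[0,0,0,0,0,0,50]]

```text
t: 7.22
ee_pos: [0.4912, -0.0689, 0.0454]
eef_rot: [0.989, 0.149, -0.001, -0.001]
force: [-3.1, 5.7, 3.4]
width: 0.0429
grasp_force: 3.5
```

apply_moves:
  commands:
    - [[0,0.1,0,0,0,0,50],[0,0.1,0,0,0,0,50],[0,0,0,0,0,0,50]]

```text
t: 7.6
ee_pos: [0.4914, -0.0699, 0.0453]
eef_rot: [0.989, 0.149, -0.001, -0.002]
force: [-4.1, 10.7, 5.6]
width: 0.0428
grasp_force: 5.3
```

apply_moves:
  commands:
    - [[0,0.1,0,0,0,0,50],[0,0.1,0,0,0,0,50],[0,0,0,0,0,0,50]]

```text
t: 7.98
ee_pos: [0.4917, -0.0711, 0.0452]
eef_rot: [0.989, 0.149, -0.001, -0.003]
force: [-3.8, 13.0, 7.1]
width: 0.0432
grasp_force: 6.6
```

apply_moves:
  commands:
    - [[0,0.1,0,0,0,0,50],[0,0.1,0,0,0,0,50],[0,0,0,0,0,0,50]]

```text
t: 8.35
ee_pos: [0.4922, -0.0728, 0.0452]
eef_rot: [0.989, 0.149, -0.001, -0.003]
force: [-5.4, 12.5, 6.6]
width: 0.0428
grasp_force: 6.9
```

apply_moves:
  commands:
    - [[0,0.1,0,0,0,0,50],[0,0.1,0,0,0,0,50],[0,0,0,0,0,0,50]]

```text
t: 8.72
ee_pos: [0.4927, -0.0746, 0.0452]
eef_rot: [0.989, 0.149, -0.001, -0.003]
force: [-5.4, 13.0, 6.9]
width: 0.0424
grasp_force: 7.1
```

Run:
```python
from h import *
s=manip.observe();print(s['ee_pos'],s['force'],s['width'],s['grasp_force'])
im=snap('wrist')
cv2.imwrite('pics/w5.png',cv2.resize(im[100:400,80:480],(800,600))[:,:,::-1])
```

```text
[ 0.49268905 -0.07460697  0.04519803] [-5.35270649 12.95717124  6.89857863] 0.04242147038472462 7.135075692713144
```

View pics/w5.png

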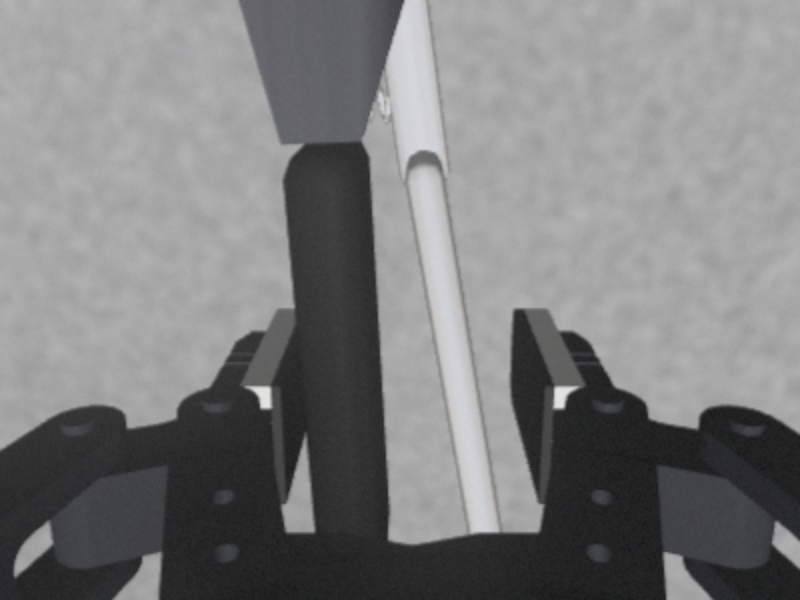

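The grip finger is now carrying the lever at a steady load of about 14 N. The trigger finger (513) is still about 9 mm clear of the trigger (465). Closing slowly will take the lever a further touch tighter.

apply_moves:
  commands:
    - [[0,0,0,0,0,-0.02,48],[0,0,0,0,0,0,46],[0,0,0,0,0,0,44],[0,0,0,0,0,0,43],[0,0,0,0,0,0,43]]

```text
t: 9.4
ee_pos: [0.4931, -0.0745, 0.0457]
eef_rot: [0.987, 0.159, -0.001, -0.003]
force: [-5.8, 12.7, 7.8]
width: 0.0367
grasp_force: 7.5
```

apply_moves:
  commands:
    - [[0,0,0,0,0,-0.02,42],[0,0,0,0,0,0,41],[0,0,0,0,0,0,41]]

```text
t: 9.78
ee_pos: [0.4935, -0.0746, 0.0458]
eef_rot: [0.986, 0.169, -0.0, -0.003]
force: [-4.2, 13.4, 8.3]
width: 0.0348
grasp_force: 7.4
```

apply_moves:
  commands:
    - [[0,-0.04,0,0,0,0,40],[0,-0.04,0,0,0,0,39],[0,0,0,0,0,0,39]]

```text
t: 10.15
ee_pos: [0.4933, -0.0741, 0.046]
eef_rot: [0.986, 0.169, -0.0, -0.003]
force: [-4.7, 12.6, 9.1]
width: 0.0336
grasp_force: 10.4
```

apply_moves:
  commands:
    - [[0,-0.04,0,0,0,0,38],[0,-0.04,0,0,0,0,37],[0,0,0,0,0,0,37]]

```text
t: 10.52
ee_pos: [0.4931, -0.0735, 0.0462]
eef_rot: [0.986, 0.169, -0.0, -0.003]
force: [-5.3, 12.4, 9.8]
width: 0.0317
grasp_force: 11.3
```

apply_moves:
  commands:
    - [[0,-0.04,-0.1,0,0,0,36],[0,-0.04,-0.1,0,0,0,35],[0,0,0,0,0,0,35]]

```text
t: 10.9
ee_pos: [0.4925, -0.072, 0.0464]
eef_rot: [0.986, 0.169, -0.0, -0.003]
force: [-1.0, 14.7, -0.1]
width: 0.0301
grasp_force: 11.4
```

apply_moves:
  commands:
    - [[0,-0.04,-0.05,0,0,0,34],[0,-0.04,-0.05,0,0,0,33],[0,0,0,0,0,0,33]]

```text
t: 11.28
ee_pos: [0.4922, -0.071, 0.0466]
eef_rot: [0.986, 0.169, -0.0, -0.004]
force: [2.0, 14.6, -3.8]
width: 0.0282
grasp_force: 11.7
```

apply_moves:
  commands:
    - [[0,-0.04,0,0,0,0,32],[0,-0.04,0.05,0,0,0,31],[0,-0.04,0,0,0,0,30],[0,0,0,0,0,0,30]]

```text
t: 11.78
ee_pos: [0.4918, -0.0701, 0.0468]
eef_rot: [0.986, 0.169, -0.0, -0.003]
force: [0.4, 14.7, -0.4]
width: 0.0258
grasp_force: 12.4
```

apply_moves:
  commands:
    - [[-0.03,-0.6,0,0,0,0.04,29.5],[-0.03,-0.6,0,0,0,0.04,29.5],[-0.03,-0.6,0,0,0,0.04,29.5],[0,0,0,0,0,0,29.5]]

```text
t: 12.28
ee_pos: [0.4858, -0.0534, 0.0468]
eef_rot: [0.994, 0.11, -0.0, -0.003]
force: [1.0, 12.7, -1.1]
width: 0.0254
grasp_force: 11.9
```

Past the rest point and the load is still on the hand, so the pawl is clear. I'll ease the lever on.

apply_moves:
  commands:
    - [[-0.03,-0.75,0,0,0,0.05,29.5],[-0.03,-0.75,0,0,0,0.05,29.5],[-0.03,-0.75,0,0,0,0.05,29.5],[-0.03,-0.75,0,0,0,0.05,29.5],[-0.03,-0.75,0,0,0,0.05,29.5],[-0.03,-0.75,0,0,0,0.05,29.5],[0,0,0,0,0,0,29.5]]

```text
t: 13.15
ee_pos: [0.4796, -0.0094, 0.0468]
eef_rot: [0.999, -0.04, -0.001, -0.002]
force: [-0.3, 10.9, -1.1]
width: 0.0259
grasp_force: 11.1
```

```bash
cat >> h.py <<'E'
def lev():
    s=manip.observe();q=s['eef_rot'];a=2*np.arctan2(q[1],q[0]);d=np.array([.630,-.0112])-s['ee_pos'][:2]
    f=s['force'];print('yaw',a.round(3),'dir',np.arctan2(d[1],d[0]).round(3),'r',np.hypot(*d).round(4),'Fx,Fy tool',(f[0]*np.cos(a)+f[1]*np.sin(a)).round(1),(f[0]*np.sin(a)-f[1]*np.cos(a)).round(1),'A',(d[0]*np.cos(a)+d[1]*np.sin(a)).round(4),(d[0]*np.sin(a)-d[1]*np.cos(a)).round(4),s['width'],s['grasp_force'])
E
python3 -c "
from h import *
lev()"
```

```text
yaw -0.08 dir -0.012 r 0.1504 Fx,Fy tool -1.2 -10.8 A 0.1501 -0.0102 0.025915952048863607 11.10789441219822
```

apply_moves:
  commands:
    - [[-0.03,-0.75,0,0,0,0.05,29.5],[-0.03,-0.75,0,0,0,0.05,29.5],[-0.03,-0.75,0,0,0,0.05,29.5],[-0.03,-0.75,0,0,0,0.05,29.5],[-0.03,-0.75,0,0,0,0.05,29.5],[-0.03,-0.75,0,0,0,0.05,29.5],[0,0,0,0,0,0,29.5]]

```text
t: 14.02
ee_pos: [0.4865, 0.035, 0.0469]
eef_rot: [0.982, -0.189, -0.002, -0.002]
force: [-3.2, 11.9, -0.5]
width: 0.0252
grasp_force: 10.9
```

apply_moves:
  commands:
    - [[-0.03,-0.45,0,0,0,0.03,29.5],[-0.03,-0.45,0,0,0,0.03,29.5],[0,0,0,0,0,0,29.5]]

```text
t: 14.4
ee_pos: [0.4894, 0.0435, 0.0469]
eef_rot: [0.976, -0.218, -0.002, -0.002]
force: [-2.8, 12.9, -1.3]
width: 0.0256
grasp_force: 10.8
```

```bash
python3 -c "
from h import *
lev()"
```

```text
yaw -0.44 dir -0.371 r 0.1509 Fx,Fy tool -8.1 -10.5 A 0.1506 -0.0103 0.025640423588439633 10.828842998016626
```

apply_moves:
  commands:
    - [[-0.15,-0.3,0,0,0,0.02,29.5],[-0.05,-0.3,0,0,0,0.02,29.5],[0,0,0,0,0,0,29.5]]

```text
t: 14.78
ee_pos: [0.4916, 0.049, 0.0469]
eef_rot: [0.971, -0.238, 0.0, -0.002]
force: [2.7, 9.2, -6.1]
width: 0.0252
grasp_force: 10.7
```

apply_moves:
  commands:
    - [[-0.03,-0.3,0,0,0,0.02,29.5],[0,0,0,0,0,0,29.5]]

```text
t: 15.02
ee_pos: [0.4928, 0.0517, 0.0469]
eef_rot: [0.969, -0.247, 0.0, -0.002]
force: [2.1, 9.5, -5.7]
width: 0.0251
grasp_force: 10.6
```

```bash
python3 -c "
from h import *
lev()"
```

```text
yaw -0.5 dir -0.43 r 0.1509 Fx,Fy tool -2.7 -9.4 A 0.1506 -0.0105 0.025106226396739557 10.63617538427934
```

apply_moves:
  commands:
    - [[-0.03,-0.22,0,0,0,0.015,29.5],[0,0,0,0,0,0,29.5]]

```text
t: 15.28
ee_pos: [0.4937, 0.0537, 0.0469]
eef_rot: [0.967, -0.254, 0.0, -0.002]
force: [3.9, 9.4, -6.5]
width: 0.0254
grasp_force: 10.6
```

apply_moves:
  commands:
    - [[-0.03,-0.22,0,0,0,0.015,29.5],[0,0,0,0,0,0,29.5]]

```text
t: 15.52
ee_pos: [0.4946, 0.0557, 0.0469]
eef_rot: [0.965, -0.262, 0.0, -0.002]
force: [3.8, 8.9, -6.3]
width: 0.0255
grasp_force: 10.6
```

apply_moves:
  commands:
    - [[-0.02,-0.15,0,0,0,0.01,29.5],[0,0,0,0,0,0,29.5]]

```text
t: 15.78
ee_pos: [0.4953, 0.057, 0.0469]
eef_rot: [0.964, -0.267, 0.0, -0.002]
force: [3.3, 9.0, -6.5]
width: 0.0253
grasp_force: 10.6
```

```bash
python3 -c "
from h import *
lev()"
```

```text
yaw -0.54 dir -0.469 r 0.151 Fx,Fy tool -1.8 -9.5 A 0.1506 -0.0107 0.025275053138737874 10.563529059290886
```

Still on the spring. Continuing in small steps.

apply_moves:
  commands:
    - [[-0.02,-0.15,0,0,0,0.01,29.5],[0,0,0,0,0,0,29.5]]

```text
t: 16.02
ee_pos: [0.4959, 0.0583, 0.0469]
eef_rot: [0.962, -0.271, 0.001, -0.002]
force: [3.7, 8.5, -6.9]
width: 0.0252
grasp_force: 10.5
```

apply_moves:
  commands:
    - [[-0.02,-0.15,0,0,0,0.01,29.5],[0,0,0,0,0,0,29.5]]

```text
t: 16.27
ee_pos: [0.4966, 0.0597, 0.0469]
eef_rot: [0.961, -0.276, 0.001, -0.002]
force: [4.5, 7.1, -6.6]
width: 0.0252
grasp_force: 10.5
```

apply_moves:
  commands:
    - [[-0.02,-0.15,0,0,0,0.01,29.5],[0,0,0,0,0,0,29.5]]

```text
t: 16.52
ee_pos: [0.4973, 0.061, 0.0469]
eef_rot: [0.96, -0.281, 0.001, -0.002]
force: [4.9, 8.9, -7.5]
width: 0.0257
grasp_force: 10.5
```

apply_moves:
  commands:
    - [[-0.02,-0.15,0,0,0,0.01,29.5],[0,0,0,0,0,0,29.5]]

```text
t: 16.77
ee_pos: [0.498, 0.0624, 0.0469]
eef_rot: [0.958, -0.286, 0.001, -0.002]
force: [5.0, 8.6, -7.9]
width: 0.0256
grasp_force: 10.5
```

apply_moves:
  commands:
    - [[-0.02,-0.15,0,0,0,0.01,29.5],[0,0,0,0,0,0,29.5]]

```text
t: 17.02
ee_pos: [0.4988, 0.0637, 0.0469]
eef_rot: [0.957, -0.291, 0.001, -0.002]
force: [5.3, 7.8, -7.7]
width: 0.0253
grasp_force: 10.5
```

apply_moves:
  commands:
    - [[-0.02,-0.15,0,0,0,0.01,29.5],[0,0,0,0,0,0,29.5]]

```text
t: 17.27
ee_pos: [0.4995, 0.065, 0.0469]
eef_rot: [0.955, -0.295, 0.001, -0.002]
force: [4.6, 7.8, -7.9]
width: 0.0254
grasp_force: 10.5
```

apply_moves:
  commands:
    - [[-0.02,-0.15,0.1,0,0,0.01,29.5],[0,0,0,0,0,0,29.5]]

```text
t: 17.52
ee_pos: [0.5005, 0.0666, 0.0469]
eef_rot: [0.954, -0.3, 0.001, -0.002]
force: [3.6, 8.3, -3.0]
width: 0.0253
grasp_force: 10.4
```

apply_moves:
  commands:
    - [[-0.02,-0.15,0,0,0,0.01,29.5],[0,0,0,0,0,0,29.5]]

```text
t: 17.77
ee_pos: [0.5013, 0.0679, 0.0469]
eef_rot: [0.952, -0.305, 0.001, -0.002]
force: [3.1, 8.3, -3.2]
width: 0.0253
grasp_force: 10.4
```

apply_moves:
  commands:
    - [[-0.02,-0.15,0,0,0,0.01,29.5],[0,0,0,0,0,0,29.5]]

```text
t: 18.02
ee_pos: [0.5018, 0.0688, 0.0468]
eef_rot: [0.951, -0.31, 0.001, -0.001]
force: [2.9, 7.6, -2.9]
width: 0.0253
grasp_force: 9.4
```

```bash
python3 -c "
from h import *
lev()"
```

```text
yaw -0.629 dir -0.558 r 0.1512 Fx,Fy tool -2.1 -7.9 A 0.1508 -0.0108 0.025290223944468934 9.42504015401937
```

apply_moves:
  commands:
    - [[0,-0.1,0,0,0,0,29.5],[0,0,0,0,0,0,29.5]]

```text
t: 18.27
ee_pos: [0.5017, 0.0688, 0.0468]
eef_rot: [0.951, -0.31, 0.0, -0.001]
force: [1.2, 5.1, -1.8]
width: 0.0249
grasp_force: 8.3
```

apply_moves:
  commands:
    - [[0,-0.1,0,0,0,0,29.5],[0,0,0,0,0,0,29.5]]

```text
t: 18.52
ee_pos: [0.5018, 0.0689, 0.0468]
eef_rot: [0.951, -0.31, -0.0, 0.0]
force: [-0.4, 1.7, -0.6]
width: 0.0253
grasp_force: 6.4
```

apply_moves:
  commands:
    - [[0,-0.1,0,0,0,0,29.5],[0,0,0,0,0,0,29.5]]

```text
t: 18.77
ee_pos: [0.5019, 0.069, 0.0467]
eef_rot: [0.951, -0.31, -0.0, 0.001]
force: [-2.4, -3.6, 2.2]
width: 0.0253
grasp_force: 3.4
```

The lever no longer follows the tool and its load has gone, so it is on the open stop. Now I release it.

apply_moves:
  commands:
    - [[0,0.1,0,0,0,0,36],[0,0,0,0,0,0,44],[0,0,0,0,0,0,60],[0,0,0,0,0,0,60],[0,0,-1,0,0,0,60],[0,0,-4,0,0,0,60],[0,0,-6,0,0,0,60],[0,0,-6,0,0,0,60],[0,0,-4,0,0,0,60],[0,0,0,0,0,0,60],[0,0,0,0,0,0,60]]

```text
t: 20.15
ee_pos: [0.5016, 0.0694, 0.2567]
eef_rot: [0.951, -0.31, -0.0, -0.0]
force: [0.3, 0.4, -1.0]
width: 0.0512
grasp_force: 0.0
```

Run:
```python
from h import *
s=manip.observe();print(s['ee_pos'],s['eef_rot'],s['force'],s['width'])
im=snap('wrist')
for n in['hand','lever','jaw','block']:
    for r in manip.regions_of(n,'wrist')[:2]: print(n,round(r['confidence'],2),np.round(r['at']),int(r['pixels'].sum()),np.round(ray('wrist',r['at'],0.098),3))
cv2.imwrite('pics/w6.png',cv2.resize(im,(800,600))[:,:,::-1])
```

```text
[0.50158275 0.06937546 0.25668479] [ 9.50786094e-01 -3.09847986e-01 -1.45892960e-04 -8.74156121e-05] [ 0.27985248  0.42561656 -0.99949072] 0.05124045790474051
hand 0.82 [284.  86.] 7555 [0.576 0.018 0.098]
jaw 0.74 [205.  92.] 3049 [0.612 0.076 0.098]
block 0.75 [207. 256.] 728 [0.493 0.172 0.098]
block 0.66 [161. 130.] 2806 [0.611 0.128 0.098]
```

View pics/w6.png

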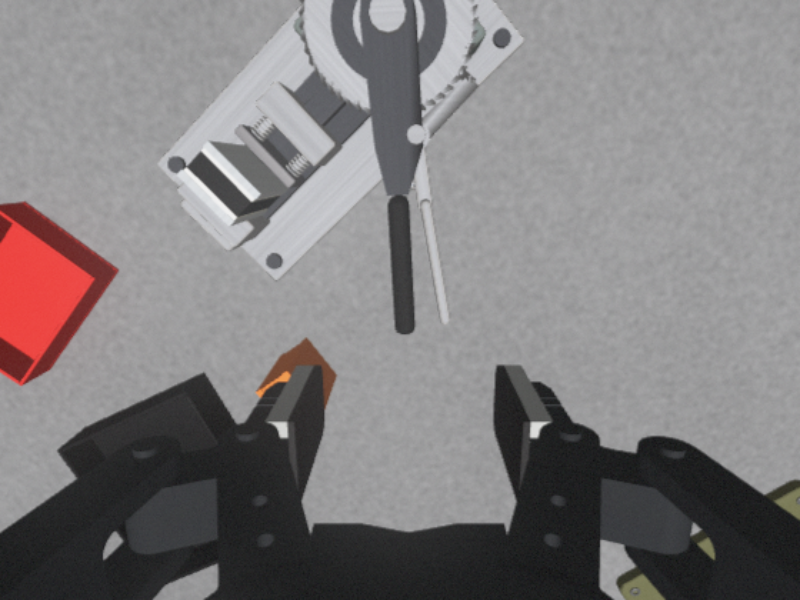

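The lever stands open with the pinch free, grip at (400,265) and trigger at (435,262). The block is in the jaws at (230,185). The pad beside it, at about (262,155), looks backed off.

Run:
```python
from h import *
f=lambda u:np.array(u)*.7
p,e=fit([((-.065,.195,.012),f((277,280))),((.065,.195,.012),f((160,163))),((-.065,-.075,.012),f((523,38)))])
print(p,e.round(1).tolist())
for P in (p,[.630,-.0112,.124],[.630,-.0112,.105]):
  c,s=np.cos(P[2]),np.sin(P[2]);print('block',P[0]-s*.145,P[1]+c*.145)
  print([(proj('wrist',[P[0]+c*x-s*y,P[1]+s*x+c*y,.098])/.7).round(0).tolist() for x,y in((.022,.16),(-.022,.16),(-.022,.13),(.022,.13))])
im=snap('wrist')
cv2.imwrite('pics/w7.png',cv2.resize(im[60:210,100:300],(800,600),interpolation=cv2.INTER_CUBIC)[:,:,::-1])
```

```text
[ 0.6319319  -0.01151167  0.12448275] [[0.1, 1.4], [-3.6, 0.6], [3.3, -1.1]]
block 0.6139284846125795 0.13236632343281254
[[178.0, 176.0], [232.0, 228.0], [263.0, 195.0], [210.0, 141.0]]
block 0.6120660413358295 0.13268666764725573
[[180.0, 179.0], [233.0, 231.0], [265.0, 198.0], [212.0, 144.0]]
block 0.6148029605198121 0.13300142159853212
[[177.0, 175.0], [229.0, 227.0], [262.0, 195.0], [209.0, 141.0]]
```

View pics/w7.png

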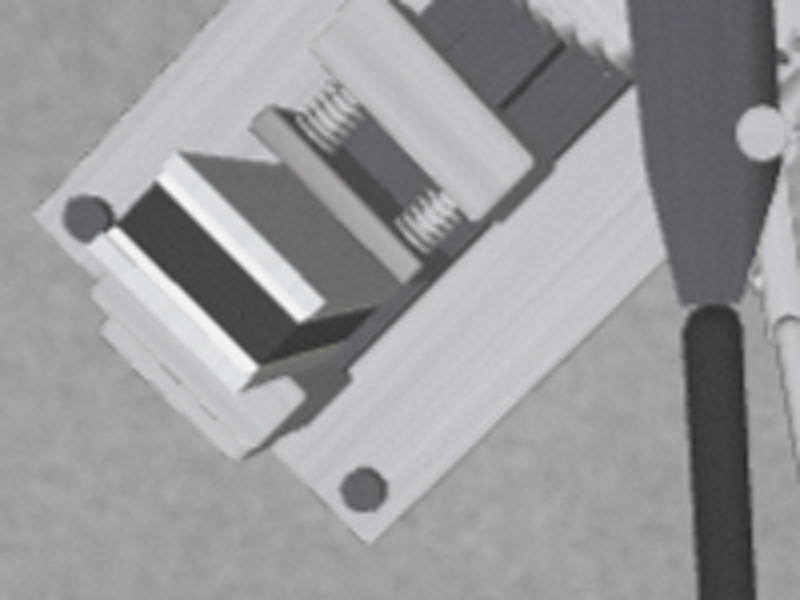

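The crop shows the block's top corners at (108,230), (243,390), (326,302) and (178,152). The pad is clear of the block.

Run:
```python
from h import *
C=[ray('wrist',np.array(u)/4+[100,60],.098) for u in((108,230),(243,390),(326,302),(178,152))]
C=np.array(C);print(C.round(4),C.mean(0),[np.linalg.norm(C[i]-C[(i+1)%4]).round(4) for i in range(4)])
d=(C[1]-C[0]+C[2]-C[3]);print('xdir',np.arctan2(-d[1],-d[0]))
s=manip.observe();a=2*np.arctan2(s['eef_rot'][1],s['eef_rot'][0]);print(a)
w=C.mean(0)-s['ee_pos'];print('tool',w[0]*np.cos(a)+w[1]*np.sin(a),w[0]*np.sin(a)-w[1]*np.cos(a))
```

```text
[[0.6367 0.1451 0.098 ]
 [0.5926 0.1444 0.098 ]
 [0.5964 0.1163 0.098 ]
 [0.6398 0.1215 0.098 ]] [0.61638326 0.13184503 0.098     ] [np.float64(0.0441), np.float64(0.0283), np.float64(0.0437), np.float64(0.0238)]
xdir 0.06700345100473608
-0.6302332943873172
tool 0.056016968702664954 -0.11840605563118209
```

apply_moves:
  commands:
    - [[1.8,-3.9,2.5,0,0,0,62],[1.8,-3.9,2.5,0,0,0,62],[1.9,-3.9,2.5,0,0,0,62],[0,0,2,0,0,-0.147,62],[0,0,0,0,0,-0.147,62],[0,0,0,0,0,-0.147,62],[0,0,0,0,0,-0.147,62],[0,0,0,0,0,-0.147,62],[0,0,0,0,0,0,62],[0,0,0,0,0,0,62]]

```text
t: 21.7
ee_pos: [0.6151, 0.1313, 0.1615]
eef_rot: [0.999, 0.051, -0.0, 0.0]
force: [-0.5, -0.0, -0.1]
width: 0.053
grasp_force: 0.0
```

Run:
```python
from h import *
s=manip.observe();a=2*np.arctan2(s['eef_rot'][1],s['eef_rot'][0]);print(s['ee_pos'],a,s['force'])
im=snap('wrist')
for r in manip.regions_of('block','wrist')[:2]:
  m=r['pixels'].astype(np.uint8);ys,xs=np.nonzero(m);print(r['confidence'],r['at'],xs.min(),xs.max(),ys.min(),ys.max(),m.sum())
print(proj('wrist',[.615,.132,.098]))
cv2.imwrite('pics/w8.png',cv2.resize(im[60:360,80:480],(800,600))[:,:,::-1])
```

```text
[0.6151319  0.13130419 0.16151948] 0.10275528162861311 [-0.464445   -0.03422507 -0.10556013]
0.77 [279.5, 208.7] 260 305 167 245 3355
[285.45571418 218.17975515]
```

View pics/w8.png

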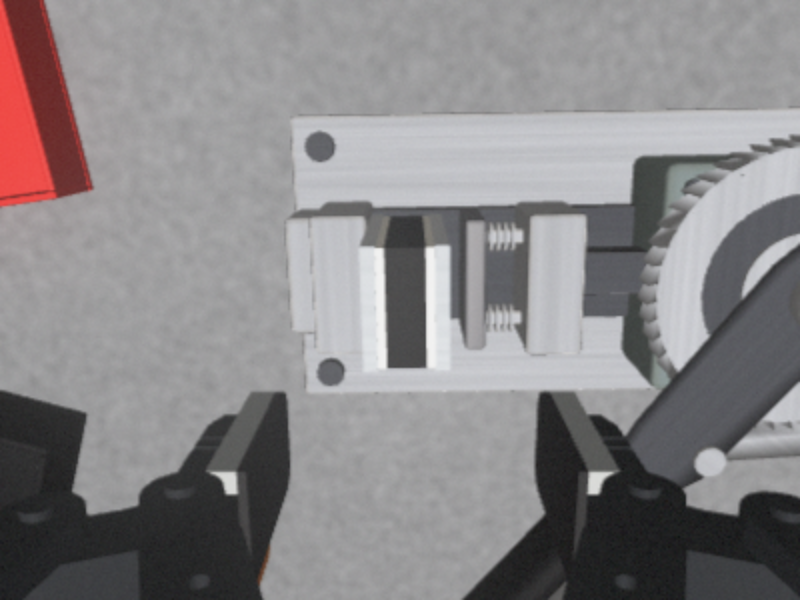

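The block's top spans 360–450 with its centre at 405, against a finger centre of 413. The pad is clear and the view is well aligned, so I shift 2.5 mm and go down.

apply_moves:
  commands:
    - [[0.25,-0.25,3,0,0,0,62],[0,0,3,0,0,0,62],[0,0,2,0,0,0,62],[0,0,1,0,0,0,62],[0,0,0,0,0,0,62]]

```text
t: 22.42
ee_pos: [0.6173, 0.134, 0.0715]
eef_rot: [0.999, 0.052, -0.0, 0.0]
force: [-0.5, -0.1, -0.0]
width: 0.053
grasp_force: 0.0
```

apply_moves:
  commands:
    - [[0,0,0.4,0,0,0,62],[0,0,0,0,0,0,50],[0,0,0,0,0,0,44],[0,0,0,0,0,0,40],[0,0,0,0,0,0,38]]
  newtons: 30

```text
t: 23.05
ee_pos: [0.6176, 0.1341, 0.0681]
eef_rot: [0.999, 0.052, 0.0, -0.0]
force: [0.3, -0.7, 0.2]
width: 0.0326
grasp_force: 0.0
```

apply_moves:
  commands:
    - [[0,0,0,0,0,0,36],[0,0,0,0,0,0,35],[0,0,0,0,0,0,34],[0,0,0,0,0,0,30],[0,0,0,0,0,0,25],[0,0,0,0,0,0,25]]

```text
t: 23.8
ee_pos: [0.6176, 0.1339, 0.0682]
eef_rot: [0.999, 0.052, 0.0, 0.0]
force: [-1.5, -2.1, 2.3]
width: 0.0291
grasp_force: 29.8
```

apply_moves:
  commands:
    - [[0,0,-0.5,0,0,0,25],[0,0,-1,0,0,0,25],[0,0,-2,0,0,0,25],[0,0,-3,0,0,0,25],[0,0,-3,0,0,0,25],[0,0,-2.5,0,0,0,25],[0,0,0,0,0,0,25],[0,0,0,0,0,0,25]]

```text
t: 24.8
ee_pos: [0.6171, 0.1342, 0.1875]
eef_rot: [0.999, 0.052, -0.0, -0.0]
force: [-0.2, -0.0, -1.7]
width: 0.0286
grasp_force: 29.9
```

Run:
```python
from h import *
s=manip.observe();a=2*np.arctan2(s['eef_rot'][1],s['eef_rot'][0]);print(s['ee_pos'],a,s['force'],s['width'])
snap('top');snap('scene')
for c in('top','scene'):
  r=manip.regions_of('tray',c)[0];m=r['pixels'].astype(np.uint8)
  cn=max(cv2.findContours(m,0,1)[0],key=cv2.contourArea);b=cv2.boxPoints(cv2.minAreaRect(cn));print(c,r['confidence'],r['at'],ray(c,r['at'],.02),ray(c,b.mean(0),.02),m.sum())
  for r in manip.regions_of('block',c)[:3]:print(r['confidence'],r['at'],ray(c,r['at'],.15))
T=np.array([.450,.363]);w=T-s['ee_pos'][:2]
print('tool',w[0]*np.cos(a)+w[1]*np.sin(a),w[0]*np.sin(a)-w[1]*np.cos(a))
```

```text
[0.61709739 0.13423016 0.18751486] 0.10483894253167816 [-0.18795221 -0.0154585  -1.68157672] 0.028570466046289048
top 0.91 [117.0, 257.2] [0.4536336  0.36678754 0.02      ] [0.45084662 0.36553042 0.02      ] 3886
scene 0.64 [420.2, 262.1] [0.46616697 0.36885978 0.02      ] [0.45463475 0.36680385 0.02      ] 2792
0.76 [320.0, 221.0] [0.59107815 0.12689945 0.15      ]
0.64 [363.2, 234.4] [0.58080535 0.24046512 0.15      ]
0.34 [165.3, 211.8] [ 0.76655451 -0.23552698  0.15      ]
tool -0.1422398498201468 -0.24500000341401365
```

apply_moves:
  commands:
    - [[-1,-2,0,0,0,0,25],[-2.2,-3.8,0,0,0,0,25],[-2.2,-3.8,0,0,0,0,25],[-2.2,-3.8,0,0,0,0,25],[-2.2,-3.8,0,0,0,0,25],[-2.2,-3.8,0,0,0,0,25],[-1.3,-2.2,0,0,0,0,25],[-0.8,-1.5,0,0,0,0,25],[0,0,0,0,0,0,25],[0,0,4,0,0,0,25],[0,0,4,0,0,0,25],[0,0,3,0,0,0,25],[0,0,1.5,0,0,0,25],[0,0,0,0,0,0,25],[0,0,0,0,0,0,25]]

```text
t: 26.98
ee_pos: [0.4527, 0.3655, 0.0647]
eef_rot: [0.999, 0.052, 0.001, -0.001]
force: [-0.4, 0.4, -0.7]
width: 0.0285
grasp_force: 30.0
```

Run:
```python
from h import *
s=manip.observe();print(s['ee_pos'],s['force'],s['width'],s['t'])
snap('top');snap('scene')
for c in('top','scene'):
  for n in('tray','block'):
    for r in manip.regions_of(n,c)[:2]:print(c,n,r['confidence'],r['at'],ray(c,r['at'],.02))
```

```text
[0.45273755 0.36548176 0.06465564] [-0.38273887  0.38279504 -0.7316932 ] 0.028467362345678572 26.975
top tray 0.7 [127.4, 246.4] [0.47978295 0.34259134 0.02      ]
top block 0.81 [183.2, 251.0] [0.46905642 0.20761881 0.02      ]
top block 0.49 [117.9, 263.1] [0.43944012 0.36416833 0.02      ]
scene tray 0.94 [414.5, 264.4] [0.48213069 0.35873065 0.02      ]
scene block 0.69 [426.7, 247.1] [0.40145914 0.36548597 0.02      ]
scene block 0.59 [361.9, 235.4] [0.44999186 0.19306195 0.02      ]
```

apply_moves:
  commands:
    - [[0,0,0.5,0,0,0,25],[0,0,0.4,0,0,0,25],[0,0,0.3,0,0,0,25],[0,0,0.1,0,0,0,25],[0,0,0,0,0,0,25]]

```text
t: 27.9
ee_pos: [0.4518, 0.3651, 0.0502]
eef_rot: [0.999, 0.052, 0.0, -0.0]
force: [-1.0, -0.9, 0.4]
width: 0.0288
grasp_force: 30.2
```

apply_moves:
  commands:
    - [[0,0,0.1,0,0,0,25],[0,0,0.1,0,0,0,25],[0,0,0,0,0,0,25]]

```text
t: 28.28
ee_pos: [0.4523, 0.3653, 0.0502]
eef_rot: [0.999, 0.052, 0.001, -0.0]
force: [-3.0, -2.9, 9.5]
width: 0.0289
grasp_force: 31.2
```

The block is on the floor (upward force 9.5 N at TCP z 0.050, as predicted). I ease off slightly, release, and rise.

apply_moves:
  commands:
    - [[0,0,-0.1,0,0,0,25],[0,0,0,0,0,0,36],[0,0,0,0,0,0,42],[0,0,0,0,0,0,60],[0,0,0,0,0,0,60],[0,0,-1,0,0,0,60],[0,0,-3,0,0,0,60],[0,0,-5,0,0,0,60],[0,0,-5,0,0,0,60],[-4,0,-3,0,0,0,60],[-5,0,0,0,0,0,60],[0,0,0,0,0,0,60],[0,0,0,0,0,0,60]]

```text
t: 29.9
ee_pos: [0.3622, 0.3557, 0.2196]
eef_rot: [0.999, 0.053, 0.001, -0.0]
force: [0.9, -0.2, 0.5]
width: 0.0513
grasp_force: 0.0
```

Run:
```python
from h import *
s=manip.observe();print(s['ee_pos'],s['force'],s['width'],s['t'])
snap('wrist');snap('scene')
for c in('wrist','scene'):
  for n in('tray','block'):
    for r in manip.regions_of(n,c)[:2]:
      m=r['pixels'];ys,xs=np.nonzero(m);print(c,n,r['confidence'],r['at'],(xs.min(),xs.max(),ys.min(),ys.max()),ray(c,r['at'],.042).round(3))
X=lambda z:[.4523,.3653,z]
for c in('wrist','scene'):print(c,proj(c,X(.004)),proj(c,X(.08)))
```

```text
[0.36221982 0.35571048 0.21964602] [ 0.88439135 -0.18167182  0.46257168] 0.05127896803314243 29.9
wrist tray 0.95 [304.8, 84.3] (np.int64(200), np.int64(381), np.int64(0), np.int64(188)) [0.459 0.349 0.042]
wrist block 0.92 [462.4, 85.6] (np.int64(422), np.int64(503), np.int64(56), np.int64(117)) [0.472 0.205 0.042]
wrist block 0.8 [284.0, 89.6] (np.int64(267), np.int64(304), np.int64(59), np.int64(115)) [0.452 0.367 0.042]
scene tray 0.76 [413.7, 261.5] (np.int64(384), np.int64(458), np.int64(230), np.int64(292)) [0.495 0.357 0.042]
scene block 0.81 [363.6, 237.2] (np.int64(356), np.int64(374), np.int64(222), np.int64(251)) [0.477 0.208 0.042]
wrist [285.77599044  91.85438382] [285.79374322  85.84291299]
scene [419.50679314 262.53419606] [424.87727555 242.2669677 ]
```

```bash
python3 -c "
from h import *
print(manip.sign_off())"
```

```text
the job is handed in; nothing more can be done
None
```

I eased the clamp back to its open stop, let go of the lever, stood the aluminium block in the black tray and handed the job in at about 30 s. The hand-in gave no verdict; my last camera check put the block upright near the tray centre, and I judged the lever home from its load dropping away at the stop.

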